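# Index and lock the lens barrel of a plumb laser

## Task

The lens barrel of the plumb laser is loose. Turn the barrel gently anticlockwise, seen from above, until the spring catch in the housing drops into its notch and holds the barrel still; then turn the knurled lock ring clockwise until it is firmly down and just starts to drag its washer along, and no further. Never force the barrel against the catch, leave the things standing round it alone, and let go.

Things in the scene. Friction and masses are not known exactly. Their poses are not given: they have to be found in the camera images.
- laser: plumb laser: upright grey round housing 50 mm in diameter on a dark round foot 92 mm wide, screwed to the bench; 117 mm high over all. Origin at the centre of the foot's underside, on the upright axis that barrel, ring and washer turn about; z up. The spring catch stands out on its -x side.
- barrel: aluminium knurled lens barrel on top, 32 mm in diameter, clear above the ring from 89 to 116 mm above the bench. Origin on the axis, 103 mm above the bench; z up; a red line on its top and side marks its -x side. It starts 0.4 to 1.6 rad clockwise of the catch's notch. Turns with about 0.1 N m; blocked both ways (0.08 rad play) once the catch is in.
- barrel_mark (a point): point on the red line on the barrel's top face, 12 mm from the axis. The catch drops in when this line points at the catch (barrel's x axis parallel to the laser's). Turning the ring while the catch is out drags the barrel along; turning the barrel leaves the ring.
- catch: spring catch, red round head 15 mm wide on the housing's side, 34 mm above the bench; moves by itself. Origin at its head's centre: 45 mm from the axis while it rides on the barrel, 40 mm when sprung into the notch. Its pin bears on the barrel 20 mm from the axis, so 0.5 N m on the blocked barrel puts 25 N on the pin; it is damaged at 40 N.
- ring: dark knurled steel lock ring, 58 mm in diameter, 22 mm high, from 66.5 to 88.5 mm above the bench; origin at its centre; z up. Clockwise tightens. It takes about 0.25 N m until down on the washer, 0.4 to 1.4 rad (unknown) from its start, then about 0.9 N m, dragging the washer along. It stays where it is left. Between the fingers below it: washer (55 mm), housing (50 mm).
- washer_mark (a point): red mark on the rim of the thin brass washer under the ring, 27 mm from the axis and 64 mm above the bench. The washer stays still until the ring is down on it, then turns with the ring (0.037 rad for 1 mm of the mark). It should be dragged only a few millimetres; 6 mm is too much.
- blue_tape: roll of blue mesh tape, 93x100x49 mm, a bystander; origin at the centre of its underside
- drops_centre (a point): centre of a small brown dropper bottle, 33 mm wide and 102 mm high, a bystander; the point lies 50 mm above its underside
- sanding_block: grey sanding block, 62x120x48 mm, a bystander; origin at the centre of its underside
There are look-alikes about, which are no part of the job. Several things have the shape of the laser; the one meant has the colours described above.

How it is judged:
By the outcome, as a careful person would: the job done as asked, in the order asked, and still so for the second after the job is handed in, with the robot touching nothing.
It also fails if it takes over 64 s, if anything falls off the work surface, if the arm or the gripper's body presses on something with over 40 N, if the wrist force passes 120 N, or if a joint passes its speed limit or range.

## Robot

A 6-joint arm with a two-finger parallel gripper is mounted at the origin on the work surface; the furniture and walls round the work are solid. World frame = base frame: x ahead of the robot, y to its left, z up, the work surface at z = 0. Lengths are in m, angles in rad, forces in N, time in s.
With the tool pointing down it reaches from about 0.25 to 0.775 m from the base axis. Payload 4 kg.
Tool frame: the origin (TCP) lies midway between the tips of the shut fingers; the grasp point (between the pads) lies 19 mm behind it; z points along the fingers, y is the direction in which the jaws open and shut (so a half turn about z gives the same grasp; the last joint's range is limited). The gripper opens to 94 mm and grips with 3 to 60 N. Pads are 16 mm wide; open, the fingers measure 119 mm over their backs; the gripper's body (75 mm by 177 mm) begins 78 mm behind the grasp point.
Start: joints at [-1.257, 0.087, 1.371, -0, 1.684, -0.103], TCP at [0.223, -0.503, 0.206] pointing down, gripper open.
Joint ranges: [-3.1, 3.1], [-0.76, 2.03], [0.27, 2.55], [-1.08, 4.22], [0.17, 2.65], [-2.57, 2.57]. Speed limits (rad/s): [2.79, 2.79, 3.14, 3.14, 3.14, 3.14].

## Interface

Orientations are given as [roll, pitch, yaw] about the fixed x, y, z axes, in that order (R = Rz(yaw) Ry(pitch) Rx(roll)).
In Python, from bench import robot, cams gives the robot as it stands.
- The arm moves only by the tool step_arm, never from a script. Its argument "plan" is a list that holds one entry, the list of rows, each a list of 5 numbers: the shift along the world's x, y, z in mm, then the turn about the world's z in rad, then the opening in per cent of the stroke, from 0 (shut) to 100 (fully open). In form: [[[tx, ty, tz, turn, fingers], ...]]. A call has 1 to 8 rows; each row is the pose to reach, as a shift and turn from the pose commanded when the call began; what a row does not reach only later rows make up. A row lasts 1/12 s, in which the tool goes at most 41.7 mm and 7.16 degrees, less where a joint would pass 70% of its speed; a pose out of reach is approached as far as the arm can. A call with a gripper value outside its range is refused whole. The fingers move at their own pace and stop on an object; the grip force is fixed at half the most. Time passes only in rows, so rows that repeat a pose let the fingers close. It gives the time, the measured TCP pose, the force and the opening at its end, in the units of the state.
- robot.get_obs(): the state, without advancing time (a new reading comes with each control period).
- cams.snapshot(name): name is "side" or "top"; returns a dict with "frame" (420x560x3 uint8, red, green, blue), "camera_matrix" (3x3 intrinsics, pixels), "k1" (the pictures are not rectified: a ray, as slopes to the right and down, at radius r is drawn at 1 + k1 r^2 times it, then the intrinsics apply), "origin" and "attitude" of the camera in the world. Camera axes: x right, y down, z forward; pixel columns grow to the right and rows downward; lengths in m; the calibration is good to about 2 mm. A picture is of the moment at which its call begins. There is no depth.
- robot.close_job(): hands the job in, once; it reports no verdict.
The state is a dict: "time": time; "joint_positions": joint angles; "qvel": joint speeds; "joint_torque": joint torques, N m; "tool_pos": TCP position; "ee_rot": TCP orientation; "wrist_force": force on the tool from outside, world axes, zero at the start; "wrist_torque": the same for the moment, N m; "width": finger opening in m.
Only numpy, scipy, OpenCV 4.12 (cv2) and the standard library are available. Lean on these libraries where they do the work, as an engineer would, in place of code of your own. Each camera call takes 0.05 s, during which the arm holds its last target. There are 200 camera calls.

## Working session

There is one attempt and no reset: what is moved stays moved. The work goes in short steps, Python scripts to look and compute and a tool call to move; the robot and the scene stay as the last step left them, time stands still between calls to the robot, and variables do not carry over. Pictures are saved under pics/ and viewed, about 8 in all and at most 12, crops included, and the job is handed in when it is done.

Besides the shell and the picture viewer there is one more tool, called after "Call:" by a JSON object that holds its "api" and its "payload". step_arm: Moves the arm, as the interface text tells. Its arguments: {"type":"object","properties":{"plan":{"type":"array"}},"required":["plan"]}

```bash
mkdir -p pics; cat > h.py <<'E'
import numpy as np, cv2
from bench import robot, cams
def snap(n):
    return cams.snapshot(n)
def save(s,fn,box=None,scale=1):
    f=s["frame"][:,:,::-1]
    if box: f=f[box[1]:box[3],box[0]:box[2]]
    cv2.imwrite("pics/"+fn,cv2.resize(f,None,fx=scale,fy=scale,interpolation=cv2.INTER_CUBIC))
def R(s):
    a=np.array(s["attitude"],float)
    if a.shape==(3,3): return a
    from scipy.spatial.transform import Rotation as Ro
    return Ro.from_euler('xyz',a).as_matrix() if a.size==3 else Ro.from_quat(a).as_matrix()
def ray(s,u,v):
    K=np.array(s["camera_matrix"]); k=s["k1"]
    x=np.array([(u-K[0,2])/K[0,0],(v-K[1,2])/K[1,1]]); y=x.copy()
    for _ in range(20): y=x/(1+k*(y@y))
    return R(s)@np.array([*y,1.])
def onz(s,u,v,z):
    d=ray(s,u,v);o=np.array(s["origin"]); return o+d*(z-o[2])/d[2]
def proj(s,p):
    K=np.array(s["camera_matrix"]); c=R(s).T@(np.array(p)-s["origin"]); y=c[:2]/c[2]
    y=y*(1+s["k1"]*(y@y)); return K[0,0]*y[0]+K[0,2],K[1,1]*y[1]+K[1,2]
E
python3 - <<'E'
from h import *
for n in("top","side"):
    s=snap(n); save(s,n+"0.png"); print(n,s["camera_matrix"],s["k1"],s["origin"],s["attitude"])
print(robot.get_obs())
E
```

```text
top [[493.28526353   0.         283.24581468]
 [  0.         493.28526353 204.62048487]
 [  0.           0.           1.        ]] -0.0429053326069139 [ 0.35872303 -0.29730248  1.00754469] [-3.04179645e+00 -2.51300684e-03 -1.59397872e+00]
side [[537.62109413   0.         287.13327764]
 [  0.         537.62109413 200.90849511]
 [  0.           0.           1.        ]] -0.09854802707508747 [ 0.42523728 -1.00292439  0.67803206] [-2.26278068  0.00912046 -0.04104434]
{'time': 0.1, 'joint_positions': array([-1.25708745e+00,  8.78599803e-02,  1.37208505e+00,  5.78594493e-07,
        1.68360036e+00, -1.03111103e-01]), 'qvel': array([-0.00116312, -0.00160007, -0.00379462,  0.00105751, -0.00019644,
       -0.0001567 ]), 'joint_torque': array([ 1.46019051e-03, -3.41250122e+01, -3.03304410e+01,  7.19630672e-02,
        3.03889182e-02, -9.63542266e-05]), 'tool_pos': array([ 0.22250806, -0.50244397,  0.20444193]), 'ee_rot': array([-3.13965034e+00, -2.01564707e-04,  4.16819844e-01]), 'wrist_force': array([ 0.25517418, -0.6155103 ,  0.0450928 ]), 'wrist_torque': array([ 2.09987181e-03,  2.44347802e-02, -6.86738188e-05]), 'width': 0.0937695517477622}
```

View pics/top0.png

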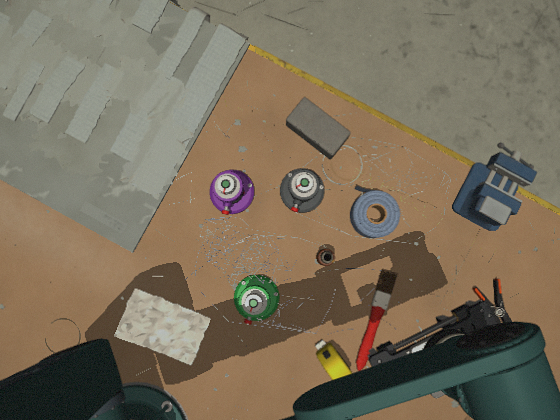

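View pics/side0.png

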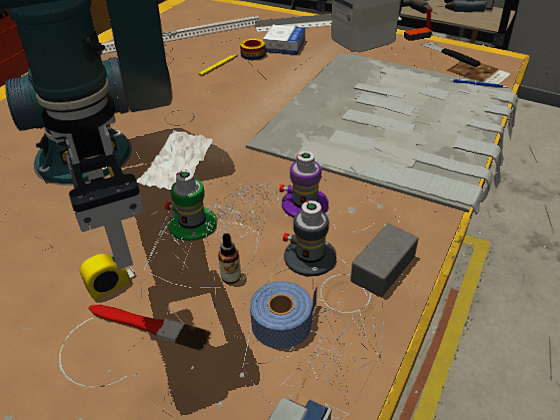

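The grey laser is at about (303,185) in the top view and (312,235) in the side view. The purple and green ones are look-alikes. Next I'll take close crops and a rough fix.

```bash
python3 - <<'E'
from h import *
t=snap("top"); s=snap("side")
a=cv2.resize(t["frame"][155:225,265:335,::-1],(560,560),interpolation=cv2.INTER_CUBIC)
cv2.imwrite("pics/a.png",a)
save(s,"b.png",(275,190,345,275),7)
print(onz(t,303,190,0.116), onz(t,326,255,.1), onz(s,230,240,.1))
for n,(u,v) in dict(block=(318,127),tape=(376,212)).items(): print(n,onz(t,u,v,.048))
E
```

```text
[ 0.47385871 -0.33821882  0.116     ] [ 0.35498547 -0.37784752  0.1       ] [ 0.35603076 -0.39621977  0.1       ]
block [ 0.60826636 -0.37465179  0.048     ]
tape [ 0.43605776 -0.48297852  0.048     ]
```

View pics/a.png

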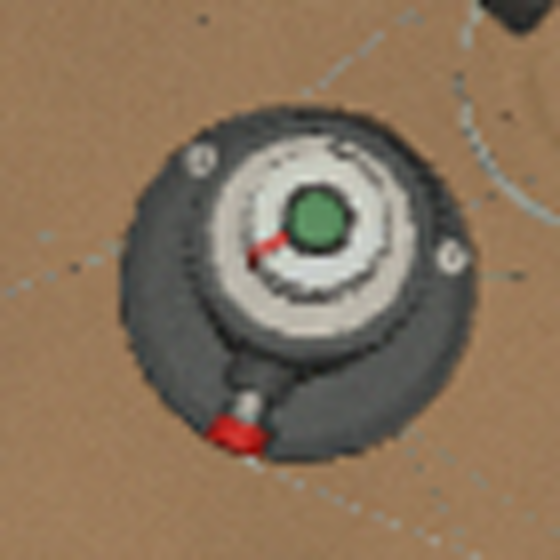

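View pics/b.png

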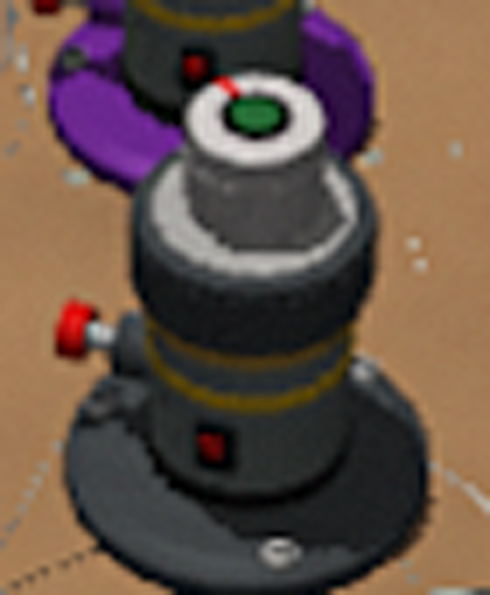

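```bash
cat > m.py <<'E'
from h import *
t=snap("top")
P=lambda x,y,z:onz(t,265+x/8-.44,155+y/8-.44,z)
foot=P(298,284,.006); top=P(317,218,.116); catch=P(238,432,.034); mk=P(269,248,.116)
print("foot",foot,"top",top,"catch",catch,"mark",mk)
ax=(foot+top)[:2]/2
f=lambda p,c:np.arctan2(*(p[:2]-c[:2])[::-1])
print("axis",ax,"catch ang",f(catch,ax),np.linalg.norm((catch-foot)[:2]),"mark ang",f(mk,top),np.linalg.norm((mk-top)[:2]))
s=snap("side"); g=lambda x,y,z:onz(s,275+x/7-.43,190+y/7-.43,z)
print("side foot",g(247,455,.006),"top",g(255,115,.116),"catch",g(75,330,.034))
E
python3 m.py
```

```text
foot [ 0.48799598 -0.34082793  0.006     ] top [ 0.48887466 -0.34079327  0.116     ] catch [ 0.44777227 -0.32375008  0.034     ] mark [ 0.48221874 -0.32966031  0.116     ]
axis [ 0.48843532 -0.3408106 ] catch ang 2.744340178258051 0.04369896463031421 mark ang 2.1096390854499187 0.012970892676191429
side foot [ 0.48605472 -0.34142245  0.006     ] top [ 0.48601203 -0.33994674  0.116     ] catch [ 0.4440455  -0.32343726  0.034     ]
```

The laser axis is at about (0.4875, -0.3405). The catch lies at angle 2.75 and the barrel mark at 2.11, so the barrel needs roughly +0.64 rad. I'll move over it now.

Call:
{"api": "step_arm", "payload": {"plan": [[[35, 21, 0, 0, 100], [70, 43, 0, 0, 100], [106, 65, 0, 0, 100], [141, 86, 0, 0, 100], [176, 107, 0, 0, 100], [212, 130, 0, 0, 100], [247, 151, 0, 0, 100], [265, 162, 0, 0, 100]]]}}

```text
time: 0.97
tool_pos: [0.491, -0.3378, 0.2052]
ee_rot: [-3.141, -0.002, 0.421]
wrist_force: [-0.5, -0.9, -0.1]
width: 0.094
```

Call:
{"api": "step_arm", "payload": {"plan": [[[0, 0, 0, 0, 100], [0, 0, -15, 0, 100], [0, 0, -35, 0, 100], [0, 0, -50, 0, 80], [0, 0, -50, 0, 80], [0, 0, -50, 0, 80]]]}}

```text
time: 1.47
tool_pos: [0.4864, -0.3412, 0.1546]
ee_rot: [-3.14, 0.001, 0.416]
wrist_force: [-0.2, 0.3, 0.7]
width: 0.0778
```

```bash
python3 - <<'E'
from h import *
s=snap("side"); save(s,"c.png",(255,110,365,280),4)
o=robot.get_obs(); print(o["tool_pos"],o["ee_rot"],o["wrist_torque"],o["wrist_force"])
print(proj(s,o["tool_pos"]))
E
```

```text
[ 0.48713539 -0.34159963  0.15599404] [3.14120937e+00 1.97010519e-04 4.15857888e-01] [ 0.0234425  -0.05658506  0.04039516] [-0.8148244  -0.09329391  0.07177629]
(np.float64(312.27961685016015), np.float64(187.1883033054211))
```

View pics/c.png

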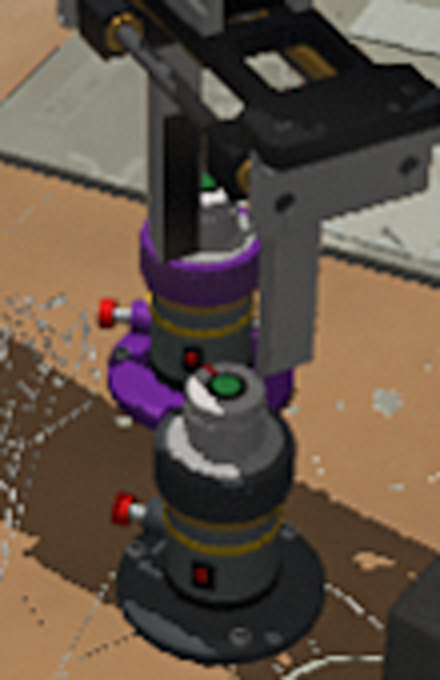

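Call:
{"api": "step_arm", "payload": {"plan": [[[0, 0, -15, 0, 80], [0, 0, -30, 0, 80], [0, 0, -45, 0, 70], [0, 0, -56, 0, 60], [0, 0, -61, 0, 55], [0, 0, -61, 0, 45], [0, 0, -61, 0, 40], [0, 0, -61, 0, 40]]]}}

```text
time: 2.18
tool_pos: [0.4883, -0.3416, 0.096]
ee_rot: [3.139, -0.001, 0.417]
wrist_force: [-0.8, -0.3, -0.3]
width: 0.0396
```

Call:
{"api": "step_arm", "payload": {"plan": [[[0, 0, 0, 0, 38], [0, 0, 0, 0, 34], [0, 0, 0, 0, 20], [0, 0, 0, 0, 0], [0, 0, 0, 0, 0], [0, 0, 0, 0, 0], [0, 0, 0, 0, 0], [0, 0, 0, 0, 0]]]}}

```text
time: 2.85
tool_pos: [0.4881, -0.3414, 0.0954]
ee_rot: [3.14, -0.001, 0.417]
wrist_force: [0.4, -1.0, 4.7]
width: 0.0313
```

```bash
cat > o.py <<'E'
from h import *
o=robot.get_obs(); print(*[(k,np.round(o[k],4)) for k in("time","tool_pos","ee_rot","wrist_force","wrist_torque","width")])
E
python3 o.py
```

```text
('time', np.float64(2.85)) ('tool_pos', array([ 0.4881, -0.3414,  0.0954])) ('ee_rot', array([ 3.1399e+00, -7.0000e-04,  4.1680e-01])) ('wrist_force', array([ 0.4334, -0.9791,  4.7151])) ('wrist_torque', array([-0.0589, -0.0768,  0.0492])) ('width', np.float64(0.0313))
```

Call:
{"api": "step_arm", "payload": {"plan": [[[0, 0, 0, 0.05, 0], [0, 0, 0, 0.1, 0], [0, 0, 0, 0.16, 0], [0, 0, 0, 0.22, 0], [0, 0, 0, 0.28, 0], [0, 0, 0, 0.34, 0], [0, 0, 0, 0.4, 0], [0, 0, 0, 0.4, 0]]]}}

```text
time: 3.52
tool_pos: [0.4878, -0.3409, 0.0954]
ee_rot: [3.141, -0.0, 0.818]
wrist_force: [0.4, 0.5, 4.8]
width: 0.0309
```

```bash
cat >> o.py <<'E'
s=snap("side"); t=snap("top"); f=s["frame"].astype(int)
sub=f[220:275,275:300]; m=(sub[...,0]>150)&(sub[...,1]<60)
ys,xs=np.nonzero(m); print("catch px",m.sum(),xs.mean()+275 if m.any() else 0,ys.mean()+220 if m.any() else 0)
E
python3 o.py
```

```text
('time', np.float64(3.5167)) ('tool_pos', array([ 0.4878, -0.3409,  0.0954])) ('ee_rot', array([ 3.1408e+00, -2.0000e-04,  8.1850e-01])) ('wrist_force', array([0.3969, 0.4801, 4.7821])) ('wrist_torque', array([0.0113, 0.0735, 0.0697])) ('width', np.float64(0.0309))
catch px 0 0 0
```

```bash
sed -i 's/m=(sub.*/m=(sub[...,0]>90)\&(sub[...,0]>2.5*sub[...,1])\&(sub[...,0]>2*sub[...,2])/' o.py; python3 o.py
```

```text
('time', np.float64(3.6167)) ('tool_pos', array([ 0.4878, -0.3409,  0.0953])) ('ee_rot', array([ 3.1408e+00, -2.0000e-04,  8.1680e-01])) ('wrist_force', array([-0.3751, -0.7102,  4.491 ])) ('wrist_torque', array([-0.0729,  0.0729,  0.1029])) ('width', np.float64(0.0316))
catch px 25 284.88 235.88
```

Call:
{"api": "step_arm", "payload": {"plan": [[[0, 0, 0, 0.03, 0], [0, 0, 0, 0.06, 0], [0, 0, 0, 0.09, 0], [0, 0, 0, 0.12, 0], [0, 0, 0, 0.12, 0]]]}}

```text
time: 4.13
tool_pos: [0.4877, -0.3408, 0.0953]
ee_rot: [3.141, -0.0, 0.937]
wrist_force: [-0.5, 1.0, 6.3]
width: 0.0312
```

```bash
python3 o.py
```

```text
('time', np.float64(4.1333)) ('tool_pos', array([ 0.4877, -0.3408,  0.0953])) ('ee_rot', array([ 3.1411e+00, -1.0000e-04,  9.3740e-01])) ('wrist_force', array([-0.4879,  1.0126,  6.2516])) ('wrist_torque', array([0.0412, 0.1249, 0.0088])) ('width', np.float64(0.0312))
catch px 23 285.2608695652174 235.91304347826087
```

Call:
{"api": "step_arm", "payload": {"plan": [[[0, 0, 0, 0.02, 0], [0, 0, 0, 0.04, 0], [0, 0, 0, 0.05, 0], [0, 0, 0, 0.05, 0]]]}}

```text
time: 4.57
tool_pos: [0.4877, -0.3407, 0.0953]
ee_rot: [3.142, -0.0, 0.987]
wrist_force: [-1.0, 0.8, 5.8]
width: 0.0313
```

```bash
python3 o.py
```

```text
('time', np.float64(4.5667)) ('tool_pos', array([ 0.4877, -0.3407,  0.0953])) ('ee_rot', array([ 3.1415e+00, -1.0000e-04,  9.8730e-01])) ('wrist_force', array([-1.0402,  0.8465,  5.7573])) ('wrist_torque', array([0.1392, 0.2662, 0.1244])) ('width', np.float64(0.0313))
catch px 23 287.7826086956522 236.3913043478261
```

The catch has sprung in: its head moved 2.7 px, which is about 5 mm, and the torque is still low. I'll release and rise, then look.

Call:
{"api": "step_arm", "payload": {"plan": [[[0, 0, 0, 0, 20], [0, 0, 0, 0, 60], [0, 0, 0, 0, 75], [0, 0, 0, 0, 85], [0, 0, 12, 0, 90], [0, 0, 30, 0, 90], [0, 0, 40, 0, 90], [0, 0, 40, 0, 90]]]}}

```text
time: 5.33
tool_pos: [0.4891, -0.3422, 0.1383]
ee_rot: [3.135, 0.001, 0.987]
wrist_force: [0.3, -0.0, 0.4]
width: 0.0746
```

```bash
python3 o.py; python3 - <<'E'
from h import *
s=snap("side"); save(s,"d.png",(265,180,355,275),6)
E
```

```text
('time', np.float64(5.3333)) ('tool_pos', array([ 0.4891, -0.3422,  0.1383])) ('ee_rot', array([3.1352e+00, 7.0000e-04, 9.8670e-01])) ('wrist_force', array([ 0.3139, -0.0049,  0.4062])) ('wrist_torque', array([ 0.0104, -0.0732,  0.0242])) ('width', np.float64(0.0746))
catch px 27 287.7037037037037 236.48148148148147
```

View pics/d.png

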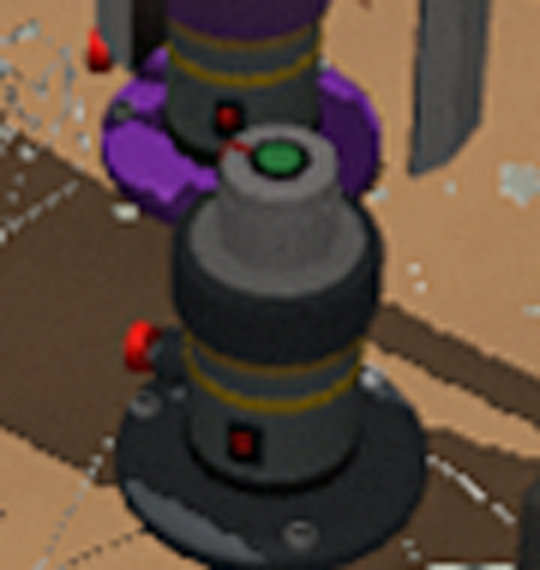

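The red line now points at the catch, and the catch head has moved in (side px 287.7). Next is the ring: I'll descend around it.

Call:
{"api": "step_arm", "payload": {"plan": [[[0, 0, -10, 0, 94], [0, 0, -25, 0, 94], [0, 0, -40, 0, 94], [0, 0, -55, 0, 94], [0, 0, -68, 0, 94], [0, 0, -74, 0, 90], [0, 0, -74, 0, 80], [0, 0, -74, 0, 70]]]}}

```text
time: 6.15
tool_pos: [0.4874, -0.3407, 0.0599]
ee_rot: [-3.141, -0.0, 0.987]
wrist_force: [1.0, -0.5, 0.8]
width: 0.0746
```

Call:
{"api": "step_arm", "payload": {"plan": [[[0, 0, 0, 0, 66], [0, 0, 0, 0, 60], [0, 0, 0, 0, 40], [0, 0, 0, 0, 0], [0, 0, 0, 0, 0], [0, 0, 0, 0, 0], [0, 0, 0, 0, 0]]]}}

```text
time: 6.73
tool_pos: [0.4876, -0.341, 0.0617]
ee_rot: [3.141, 0.0, 0.987]
wrist_force: [-3.8, 1.9, 5.3]
width: 0.0575
```

```bash
python3 o.py
```

```text
('time', np.float64(6.7333)) ('tool_pos', array([ 0.4876, -0.341 ,  0.0617])) ('ee_rot', array([3.141e+00, 3.000e-04, 9.869e-01])) ('wrist_force', array([-3.84  ,  1.9462,  5.252 ])) ('wrist_torque', array([0.336 , 0.6331, 0.0641])) ('width', np.float64(0.0575))
catch px 25 287.84 236.64
```

Call:
{"api": "step_arm", "payload": {"plan": [[[0, 0, 0, -0.04, 0], [0, 0, 0, -0.08, 0], [0, 0, 0, -0.13, 0], [0, 0, 0, -0.18, 0], [0, 0, 0, -0.23, 0], [0, 0, 0, -0.28, 0], [0, 0, 0, -0.32, 0], [0, 0, 0, -0.32, 0]]]}}

```text
time: 7.5
tool_pos: [0.4879, -0.3413, 0.0617]
ee_rot: [3.14, 0.0, 0.666]
wrist_force: [-2.4, 1.7, 5.1]
width: 0.0573
```

```bash
cat >> o.py <<'E'
# washer mark search: red px in band below ring
sub=f[225:262,290:340]; m=(sub[...,0]>80)&(sub[...,0]>2*sub[...,1])&(sub[...,0]>2*sub[...,2])
ys,xs=np.nonzero(m); print("red px", [(x+290,y+225) for x,y in zip(xs,ys)])
E
python3 o.py
```

```text
('time', np.float64(7.5)) ('tool_pos', array([ 0.4879, -0.3413,  0.0617])) ('ee_rot', array([3.1401, 0.    , 0.6659])) ('wrist_force', array([-2.4378,  1.7484,  5.1444])) ('wrist_torque', array([ 0.1975,  0.5232, -0.067 ])) ('width', np.float64(0.0573))
catch px 25 287.68 237.0
red px [(np.int64(290), np.int64(234)), (np.int64(290), np.int64(235)), (np.int64(290), np.int64(236)), (np.int64(304), np.int64(253)), (np.int64(305), np.int64(253)), (np.int64(305), np.int64(254))]
```

Call:
{"api": "step_arm", "payload": {"plan": [[[0, 0, 0, -0.03, 0], [0, 0, 0, -0.06, 0]]]}}

```text
time: 7.77
tool_pos: [0.4879, -0.3413, 0.0617]
ee_rot: [3.14, -0.0, 0.606]
wrist_force: [-2.2, -0.0, 5.7]
width: 0.0574
```

```bash
sed -i 's/"wrist_torque",/"wrist_torque","joint_torque",/' o.py;  python3 o.py
```

```text
('time', np.float64(7.7667)) ('tool_pos', array([ 0.4879, -0.3413,  0.0617])) ('ee_rot', array([ 3.1399, -0.    ,  0.6064])) ('wrist_force', array([-2.1571, -0.0122,  5.7026])) ('wrist_torque', array([0.2293, 0.3659, 0.2658])) ('joint_torque', array([-8.00000e-03, -3.64970e+01, -2.74626e+01,  3.28800e-01,
       -9.07900e-01, -5.87000e-02])) ('width', np.float64(0.0574))
catch px 29 287.82758620689657 236.55172413793105
red px [(np.int64(290), np.int64(234)), (np.int64(290), np.int64(235)), (np.int64(290), np.int64(236)), (np.int64(305), np.int64(253)), (np.int64(305), np.int64(254))]
```

Mz is about 0.27 N m in motion, which matches a free ring (0.25). I'll continue in small steps that end in motion.

Call:
{"api": "step_arm", "payload": {"plan": [[[0, 0, 0, -0.03, 0], [0, 0, 0, -0.06, 0]]]}}

```text
time: 8.03
tool_pos: [0.488, -0.3414, 0.0617]
ee_rot: [3.14, -0.0, 0.546]
wrist_force: [-2.3, 0.9, 4.5]
width: 0.0576
```

```bash
cat > q.py <<'E'
from h import *
o=robot.get_obs(); print(np.round(o["ee_rot"][2],4),"T",np.round(o["wrist_torque"],3),"j6",round(o["joint_torque"][5],3),"w",round(o["width"],4), "F",np.round(o["wrist_force"],1))
E
python3 q.py
```

```text
0.5464 T [0.205 0.434 0.22 ] j6 -0.058 w 0.0576 F [-2.3  0.9  4.5]
```

Call:
{"api": "step_arm", "payload": {"plan": [[[0, 0, 0, -0.03, 0], [0, 0, 0, -0.06, 0]]]}}

```text
time: 8.2
tool_pos: [0.488, -0.3414, 0.0617]
ee_rot: [3.14, -0.0, 0.486]
wrist_force: [-2.0, 0.6, 5.5]
width: 0.0572
```

```bash
python3 q.py
```

```text
0.4864 T [0.162 0.374 0.259] j6 -0.043 w 0.0572 F [-2.   0.6  5.5]
```

Call:
{"api": "step_arm", "payload": {"plan": [[[0, 0, 0, -0.03, 0], [0, 0, 0, -0.06, 0]]]}}

```text
time: 8.37
tool_pos: [0.4881, -0.3415, 0.0617]
ee_rot: [3.139, -0.0, 0.426]
wrist_force: [-2.5, 0.6, 5.2]
width: 0.0575
```

```bash
python3 q.py
```

```text
0.4264 T [0.13  0.45  0.267] j6 -0.043 w 0.0575 F [-2.5  0.6  5.2]
```

Call:
{"api": "step_arm", "payload": {"plan": [[[0, 0, 0, -0.03, 0], [0, 0, 0, -0.06, 0]]]}}

```text
time: 8.53
tool_pos: [0.4881, -0.3416, 0.0617]
ee_rot: [3.139, -0.001, 0.366]
wrist_force: [-2.6, 0.3, 4.2]
width: 0.0574
```

```bash
python3 q.py
```

```text
0.3664 T [0.076 0.392 0.238] j6 -0.042 w 0.0574 F [-2.6  0.3  4.2]
```

Call:
{"api": "step_arm", "payload": {"plan": [[[0, 0, 0, -0.03, 0], [0, 0, 0, -0.06, 0]]]}}

```text
time: 8.7
tool_pos: [0.4881, -0.3417, 0.0617]
ee_rot: [3.139, -0.001, 0.306]
wrist_force: [-2.9, -0.9, 5.0]
width: 0.0577
```

```bash
python3 q.py
```

```text
0.3063 T [0.08  0.36  0.189] j6 -0.042 w 0.0577 F [-2.9 -0.9  5. ]
```

Call:
{"api": "step_arm", "payload": {"plan": [[[0, 0, 0, -0.03, 0], [0, 0, 0, -0.06, 0]]]}}

```text
time: 8.87
tool_pos: [0.4881, -0.3417, 0.0617]
ee_rot: [3.139, -0.001, 0.246]
wrist_force: [-2.0, 0.1, 5.0]
width: 0.0576
```

```bash
python3 q.py
```

```text
0.2463 T [0.088 0.345 0.289] j6 -0.042 w 0.0576 F [-2.   0.1  5. ]
```

Call:
{"api": "step_arm", "payload": {"plan": [[[0, 0, 0, -0.03, 0], [0, 0, 0, -0.06, 0]]]}}

```text
time: 9.03
tool_pos: [0.4881, -0.3418, 0.0617]
ee_rot: [3.139, -0.001, 0.186]
wrist_force: [-1.8, 0.8, 4.7]
width: 0.0573
```

```bash
python3 q.py
```

```text
0.1863 T [-0.005  0.284  0.266] j6 -0.041 w 0.0573 F [-1.8  0.8  4.7]
```

Call:
{"api": "step_arm", "payload": {"plan": [[[0, 0, 0, -0.03, 0], [0, 0, 0, -0.06, 0]]]}}

```text
time: 9.2
tool_pos: [0.4881, -0.3419, 0.0617]
ee_rot: [3.139, -0.001, 0.126]
wrist_force: [-2.1, 0.0, 4.9]
width: 0.0571
```

```bash
python3 q.py
```

```text
0.1263 T [0.059 0.327 0.26 ] j6 -0.041 w 0.0571 F [-2.1  0.   4.9]
```

Call:
{"api": "step_arm", "payload": {"plan": [[[0, 0, 0, -0.03, 0], [0, 0, 0, -0.06, 0]]]}}

```text
time: 9.37
tool_pos: [0.4882, -0.3419, 0.0617]
ee_rot: [3.139, -0.001, 0.066]
wrist_force: [-3.5, -0.5, 3.9]
width: 0.0578
```

```bash
python3 q.py
```

```text
0.0663 T [-0.009  0.326  0.23 ] j6 -0.041 w 0.0578 F [-3.5 -0.5  3.9]
```

Call:
{"api": "step_arm", "payload": {"plan": [[[0, 0, 0, -0.03, 0], [0, 0, 0, -0.06, 0]]]}}

```text
time: 9.53
tool_pos: [0.4882, -0.342, 0.0617]
ee_rot: [3.139, -0.002, 0.006]
wrist_force: [-2.1, 1.3, 4.1]
width: 0.0571
```

```bash
python3 q.py
```

```text
0.0063 T [-0.094  0.346  0.237] j6 -0.04 w 0.0571 F [-2.1  1.3  4.1]
```

Call:
{"api": "step_arm", "payload": {"plan": [[[0, 0, 0, -0.03, 0], [0, 0, 0, -0.06, 0]]]}}

```text
time: 9.7
tool_pos: [0.4882, -0.3421, 0.0617]
ee_rot: [3.139, -0.002, -0.054]
wrist_force: [-2.8, -0.5, 4.3]
width: 0.0579
```

```bash
python3 q.py
```

```text
-0.0537 T [-0.07   0.374  0.257] j6 -0.04 w 0.0579 F [-2.8 -0.5  4.3]
```

Call:
{"api": "step_arm", "payload": {"plan": [[[0, 0, 0, -0.03, 0], [0, 0, 0, -0.06, 0]]]}}

```text
time: 9.87
tool_pos: [0.4881, -0.3422, 0.0617]
ee_rot: [3.139, -0.002, -0.114]
wrist_force: [-2.4, -0.6, 3.8]
width: 0.0572
```

```bash
python3 q.py; python3 o.py
```

```text
-0.1138 T [-0.099  0.355  0.252] j6 -0.04 w 0.0572 F [-2.4 -0.6  3.8]
('time', np.float64(9.8667)) ('tool_pos', array([ 0.4881, -0.3422,  0.0617])) ('ee_rot', array([ 3.1387e+00, -2.0000e-03, -1.1380e-01])) ('wrist_force', array([-2.4358, -0.6036,  3.7906])) ('wrist_torque', array([-0.0988,  0.3551,  0.252 ])) ('joint_torque', array([  0.6852, -37.0233, -27.2025,   0.6468,  -0.4041,  -0.0395])) ('width', np.float64(0.0572))
catch px 29 287.82758620689657 236.55172413793105
red px [(np.int64(290), np.int64(234)), (np.int64(290), np.int64(235)), (np.int64(290), np.int64(236)), (np.int64(305), np.int64(253)), (np.int64(305), np.int64(254))]
```

Call:
{"api": "step_arm", "payload": {"plan": [[[0, 0, 0, -0.03, 0], [0, 0, 0, -0.06, 0]]]}}

```text
time: 10.13
tool_pos: [0.4881, -0.3422, 0.0617]
ee_rot: [3.139, -0.002, -0.171]
wrist_force: [-1.8, -1.4, 5.0]
width: 0.0575
```

```bash
python3 q.py
```

```text
-0.1714 T [-0.262  0.329  0.959] j6 0.639 w 0.0575 F [-1.8 -1.4  5. ]
```

Torque jumped to 0.96 N m, so the ring is down and starting to drag the washer by at most 1.5 mm. One small further turn of about 1 mm will make sure of the drag.

Call:
{"api": "step_arm", "payload": {"plan": [[[0, 0, 0, -0.02, 0], [0, 0, 0, -0.04, 0]]]}}

```text
time: 10.3
tool_pos: [0.4881, -0.3423, 0.0617]
ee_rot: [3.138, -0.002, -0.211]
wrist_force: [-2.3, -1.0, 5.7]
width: 0.0573
```

```bash
python3 q.py; python3 o.py|tail -2
```

```text
-0.2112 T [-0.308  0.358  0.896] j6 0.717 w 0.0573 F [-2.3 -1.   5.7]
catch px 29 287.82758620689657 236.55172413793105
red px [(np.int64(290), np.int64(234)), (np.int64(290), np.int64(235)), (np.int64(290), np.int64(236)), (np.int64(305), np.int64(253)), (np.int64(305), np.int64(254))]
```

Call:
{"api": "step_arm", "payload": {"plan": [[[0, 0, 0, 0, 70], [0, 0, 0, 0, 80], [0, 0, 0, 0, 90], [0, 0, 0, 0, 94], [0, 0, 0, 0, 94], [0, 0, 15, 0, 94], [0, 0, 45, 0, 94], [0, 0, 80, 0, 94]]]}}

```text
time: 11.07
tool_pos: [0.4862, -0.3395, 0.138]
ee_rot: [-3.138, 0.006, -0.213]
wrist_force: [0.3, -0.1, 0.9]
width: 0.0885
```

Call:
{"api": "step_arm", "payload": {"plan": [[[0, 0, 35, 0, 94], [-20, 0, 70, 0, 94], [-60, 20, 100, 0, 94], [-100, 40, 120, 0, 94], [-140, 60, 130, 0, 94], [-170, 80, 130, 0, 94], [-170, 80, 130, 0, 94], [-170, 80, 130, 0, 94]]]}}

```text
time: 11.73
tool_pos: [0.3159, -0.2597, 0.2726]
ee_rot: [3.139, -0.003, -0.214]
wrist_force: [0.5, -0.3, -0.8]
width: 0.0881
```

```bash
python3 o.py; python3 - <<'E'
from h import *
s=snap("side"); t=snap("top")
a=cv2.resize(s["frame"][185:275,270:355],(510,540),interpolation=cv2.INTER_CUBIC)
b=cv2.resize(t["frame"][155:225,265:335],(280,280),interpolation=cv2.INTER_CUBIC)
c=np.zeros((540,790,3),np.uint8); c[:,:510]=a; c[:280,510:]=b
cv2.imwrite("pics/e.png",c[:,:,::-1])
E
```

```text
('time', np.float64(11.7333)) ('tool_pos', array([ 0.3159, -0.2597,  0.2726])) ('ee_rot', array([ 3.139 , -0.0034, -0.2141])) ('wrist_force', array([ 0.4998, -0.2971, -0.798 ])) ('wrist_torque', array([0.0369, 0.0021, 0.0171])) ('joint_torque', array([-2.90900e-01, -2.08855e+01, -2.97116e+01, -2.30000e-02,
        1.99800e-01, -8.43000e-02])) ('width', np.float64(0.0881))
catch px 18 287.55555555555554 236.44444444444446
red px [(np.int64(290), np.int64(235)), (np.int64(304), np.int64(252)), (np.int64(304), np.int64(253)), (np.int64(305), np.int64(253)), (np.int64(305), np.int64(254))]
```

View pics/e.png

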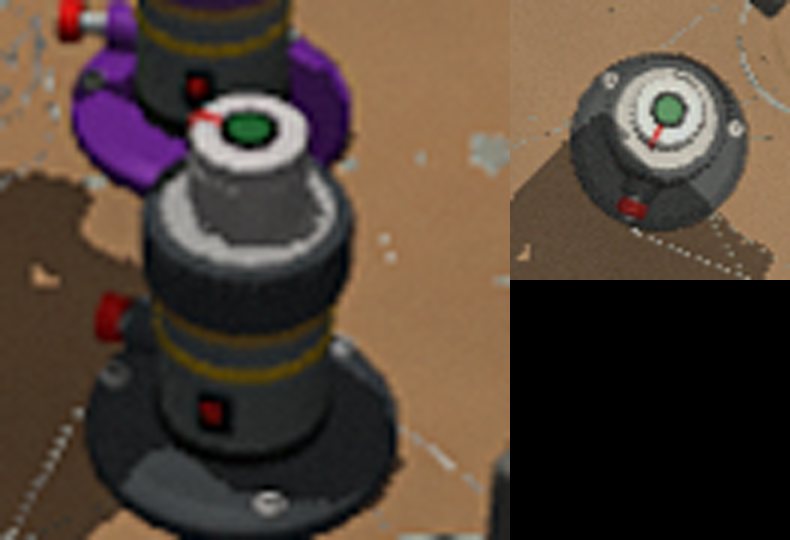

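The red line points at the catch, the catch is in, and the gripper is clear and touching nothing. I'm handing in.

```bash
python3 -c "
from bench import robot; print(robot.close_job())"
```

```text
the job is handed in; nothing more can be done
None
```

The barrel is caught by the spring catch and the lock ring is down. I handed the job in at about 12 s of the 64 s allowed.

- **Barrel:** I turned it anticlockwise about 0.57 rad, until the catch head moved in by about 5 mm (2.7 px in the side view). Wrist torque read no more than about 0.12 N m after each move, so the barrel was not forced against the catch. In the last pictures the red line points at the catch and the catch is still in.
- **Ring:** I turned it clockwise about 1.2 rad in total. Torque stayed near 0.25 N m, then rose to 0.96 N m between 1.10 and 1.16 rad. I went 0.04 rad further, read 0.90 N m, and stopped. That puts the washer drag at about 1.0 to 2.6 mm.
- **End state:** I let go and moved the gripper clear, and the wrist force read about zero. The gripper's path stayed well clear of the tape, bottle and sanding block, though I did not measure them again afterwards.

**Not checked:** I never saw the washer mark in either camera view, so the drag figure comes only from the torque step and the turn angle. I also did not test the caught barrel by turning it against the catch.

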